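Lay the spice jars in the spice drawer and lock it

TASK

Lay the two loose spice jars in the two empty bays of the small spice drawer, one in each, the same way round as the jar that already lies in the middle: red cap towards the drawer's front panel. Then push the drawer fully shut and, once it is shut, swing the brass hook on top of the unit all the way round over the stud so that the drawer is locked. Do not drop the jars, and leave the mug and the pepper mill where they stand.

Things in the scene. Friction and masses are not known exactly. Their poses are not given: they have to be found in the camera images.
- jar_1: first loose glass spice jar with a red cap, 106 mm long, cap 44.6 mm and glass 42 mm across, 0.12 kg; origin at its centre (half-way along, on its axis), its x axis runs along the jar towards the cap. It lies on its side on the worktop at the start and can roll
- cap_1 (a point): middle of the flat end of the first jar's cap, 53 mm from the jar's centre along its x axis
- jar_2: second loose glass spice jar with a red cap, 106 mm long, cap 44.6 mm and glass 42 mm across, 0.12 kg; origin at its centre (half-way along, on its axis), its x axis runs along the jar towards the cap. It lies on its side on the worktop at the start and can roll
- cap_2 (a point): middle of the flat end of the second jar's cap, 53 mm from the jar's centre
- jar_3: third glass spice jar with a red cap, 106 mm long, cap 44.6 mm and glass 42 mm across, 0.12 kg; origin at its centre (half-way along, on its axis), its x axis runs along the jar towards the cap. It already lies in the middle bay of the drawer, cap towards the front panel; it stays there
- cap_3 (a point): middle of the flat end of the third jar's cap
- spice_unit: light wooden counter-top spice unit with one drawer, fixed to the worktop, 136 mm deep with the drawer shut, 284 mm wide, 80 mm high; origin under its centre, x from its front to its back (the drawer slides in along +x), y along its front, z up
- drawer (a joint): how far the drawer is pushed in: 0 drawn out to its stop (the start), 0.128 m fully shut with the front panel against the unit; slides with 2 N friction and stays where it is left
- drawer_face (a point): point on the outer face of the drawer's front panel, in the middle of its width, 42 mm above the worktop; axes as the unit's, x points inwards. The panel is 284 mm wide, 12 mm thick, from 4 to 80 mm above the worktop; a brass pull 22 mm across stands 20 mm out of it in the middle, 34 mm above the worktop; beside the pull the face is flat to push on
- bay_a (a point): where the centre of a jar comes to lie in the empty bay on the unit's +y side, 41.5 mm above the worktop; axes as the unit's; moves with the drawer. Bays are 76 mm apart and 112 mm long between front panel and back wall (top of the drawer's back and side walls: 50 mm above the worktop). A jar lies along x
- bay_mid (a point): the same for the middle bay, which the third jar fills. Jars rest across two wooden cross rails with V-notches, 34 to 46 mm before and behind a bay's point, up to 31 mm above the worktop. Between the rails there is room for fingers beside a jar down to the drawer floor, 13 mm above the worktop: 31 mm between neighbouring jars, 27 mm between an outer jar and the drawer's side
- bay_b (a point): the same for the empty bay on the unit's -y side
- hook (a joint): angle of the brass swing hook that lies on the unit's top (bar up to 90 mm above the worktop) and turns about an upright pivot: 0 parked, pointing to the unit's +y side along the front; 1.571 (its stop) pointing forward over the drawer front and round the stud. Counter-clockwise seen from above grows. Stays where it is left, 0.03 N m friction
- hook_knob (a point): upright round brass knob on the hook to take or push it by: 11 to 16 mm across, from 82 to 116 mm, widest near the top above the worktop, 35 mm from the pivot; the point is 104 mm above the worktop, on the knob's axis
- hook_pivot (a point): point on the hook's upright pivot axis, 104 mm above the worktop (24 mm over the unit's top)
- stud (a point): brass keeper stud, 8 to 11 mm across and 18 mm high, on the top edge of the drawer's front panel, point 8 mm above that edge; with the drawer shut it stands 60 mm in front of the hook's pivot
- tea_mug: cream mug with tea, 78 mm across, 101 mm high, handle; origin under it; loose bystander
- pepper_mill: dark wooden pepper mill, 58 mm across, 170 mm high; origin under it; loose bystander

How it is judged (in metres and radians):
On the way, in this order (a step that is already met when the one before it is completed fails the run):
1. both loose jars lie in the two empty bays, caps towards the drawer front (((distance between jar_1 and bay_a below 0.01 m and x of cap_1 in the frame of bay_a below -0.048 m) or (distance between jar_1 and bay_b below 0.01 m and x of cap_1 in the frame of bay_b below -0.048 m)) and ((distance between jar_2 and bay_a below 0.01 m and x of cap_2 in the frame of bay_a below -0.048 m) or (distance between jar_2 and bay_b below 0.01 m and x of cap_2 in the frame of bay_b below -0.048 m))), for 0.2 s.
2. the drawer is fully shut while the hook is still swung aside (value of joint drawer above 0.125 m and value of joint hook below 0.9 rad), for 0.2 s.
At the end, for the whole second after the job is handed in: All three jars lie at rest in their bays (centre within 10 mm of the bay's point), one in each bay, every cap towards the drawer front (cap end at least 48 mm in front of the bay's point); the drawer is shut to within 3 mm and the hook is round the stud (past 1.4 rad) (all of step 1 and distance between jar_3 and bay_mid below 0.01 m and x of cap_3 in the frame of bay_mid below -0.048 m and value of joint drawer above 0.125 m and value of joint hook above 1.4 rad and linear speed of each of jar_1, jar_2, jar_3 below 0.02 m/s); the robot touches nothing.
It fails at once if jar 1 is dropped: it falls free of the fingers faster than 0.8 m/s, as from more than 3 cm (linear speed of jar_1 above 0.8 m/s and contact force between jar_1 and the fingers below 0.1 N).
It fails at once if jar 2 is dropped: it falls free of the fingers faster than 0.8 m/s, as from more than 3 cm (linear speed of jar_2 above 0.8 m/s and contact force between jar_2 and the fingers below 0.1 N).
It fails at once if the mug is knocked more than 3 cm from its place (distance of tea_mug from where it was at the start of the episode above 0.03 m).
It fails at once if the pepper mill is knocked over or more than 3 cm from its place (distance of pepper_mill from where it was at the start of the episode above 0.03 m or angle between pepper_mill's own z axis and vertical above 0.5 rad).
It also fails if it takes over 72 s, if anything falls off the work surface, if the arm or the gripper's body presses on something with over 40 N, if the wrist force passes 120 N, or if a joint passes its speed limit or range.

ROBOT

A 6-joint arm with a two-finger parallel gripper is mounted at the origin on a cart in front of the work surface, level with it; the furniture and walls round the work are solid. World frame = base frame: x ahead of the robot, y to its left, z up, the work surface at z = 0. Lengths are in mm, angles in rad, forces in N, time in s.
With the tool pointing down it reaches from about 350 to 850 mm from the base axis. Payload 8.1 kg.
Tool frame: the origin (TCP) lies at the very end of the fingers, on their centre line; the grasp point (between the pads) lies 19 mm behind it; z points along the fingers, y is the line along which they close (so a half turn about z gives the same grasp; the last joint's range is limited). The gripper opens to 93 mm and grips with 3 to 60 N. Pads are 15 mm wide; open, the fingers measure 128 mm over their backs; the gripper's body (75 mm by 188 mm) begins 65 mm behind the grasp point.
Start: joints at [1.259, 0.13, 1.488, -0, 1.523, -0.085], TCP at [134.894, 584.644, 218.635] pointing down, gripper open.
Joint ranges: [-2.96, 2.96], [-0.89, 2.26], [0.02, 2.5], [-1.34, 4.48], [0, 2.73], [-2.66, 2.66]. Speed limits (rad/s): [2.39, 2.39, 2.79, 3.14, 3.14, 3.14].

INTERFACE

Orientations are given as a unit quaternion [w, x, y, z].
In Python, from plant import env gives the robot as it stands.
- The arm moves only by the shell command python3 -m pendant 'ROWS' [OPENING] [FORCE]. ROWS is text: rows parted by semicolons, each of 6 numbers parted by spaces: the shift along the world's x, y, z in m, then the turn, a rotation vector about the world's x, y, z in rad. A call has 1 to 8 rows; each row is the pose to reach, as a shift and turn from the pose commanded when the call began; what a row does not reach only later rows make up. A row lasts 1/12 s, in which the tool goes at most 41.7 mm and 7.16 degrees, less where a joint would pass 70% of its speed; a pose out of reach is approached as far as the arm can. A call with a gripper value outside its range is refused whole. OPENING is the opening, from 0 (shut) to 1 (fully open), set as the call begins (- or left out, the last holds). The fingers move at their own pace and stop on an object; FORCE is the grip in N (left out, the last holds). Time passes only in rows, so rows that repeat a pose let the fingers close. It gives the time, the measured TCP pose, the force, the opening and the grip force at its end, in the units of the state.
- env.sense(): the state, without advancing time (a new reading comes with each control period).
- env.get_image(name): name is "scene" or "top" or "wrist"; returns a dict with "frame" (480x640x3 uint8, blue, green, red), "intrinsics" (3x3 intrinsics, pixels), "k1" (the pictures are not rectified: a ray, as slopes to the right and down, at radius r is drawn at 1 + k1 r^2 times it, then the intrinsics apply), "eye" and "attitude" of the camera in the world; the wrist camera has in their place "T_tool_cam" (4x4, takes a point from camera to tool coordinates, whose origin is the TCP and whose axes are the flange's). Camera axes: x right, y down, z forward; pixel columns grow to the right and rows downward; lengths in mm; the calibration is good to about 2 mm. A picture is of the moment at which its call begins: read the wrist's pose just before it. There is no depth.
- env.job_done(): hands the job in; it is judged then, once.
The state is a dict: "t": time; "joints": joint angles; "dq": joint speeds; "joint_torque": joint torques, N m; "tool_pos": TCP position; "eef_rot": TCP orientation; "force": force on the tool from outside, world axes, zero at the start; "wrist_torque": the same for the moment, N m; "gripper_width": opening from 0.0 (shut) to 1.0 (fully open); "finger_force": force on a finger pad.
Only numpy, scipy, OpenCV 4.12 (cv2) and the standard library are available. Lean on these libraries where they do the work, as an engineer would, in place of code of your own. Each camera call takes 0.05 s, during which the arm holds its last target. There are 200 camera calls.

## Working session

There is one attempt and no reset: what is moved stays moved. The work goes in short steps, Python scripts to look and compute and a shell command to move; the robot and the scene stay as the last step left them, time stands still between calls to the robot, and variables do not carry over. Pictures are saved under pics/ and viewed, at most 10 in all, crops included, and the job is handed in when it is done.

```bash
ls; mkdir -p pics; cat > h.py <<'E'
import numpy as np, cv2
from scipy.spatial.transform import Rotation as R
from plant import env
def quat(q): return R.from_quat([q[1],q[2],q[3],q[0]])
def cam(im,s=None):
    if 'eye' in im:
        a=np.array(im['attitude'],float); Rm=quat(a).as_matrix() if a.size==4 else a
        return Rm,np.array(im['eye'],float)
    T=np.array(im['T_tool_cam']); Rt=quat(s['eef_rot']).as_matrix()
    return Rt@T[:3,:3], Rt@T[:3,3]+np.array(s['tool_pos'])
def ray(im,uv,s=None):
    K=np.array(im['intrinsics']); k=im['k1']
    p=np.array([(uv[0]-K[0,2])/K[0,0],(uv[1]-K[1,2])/K[1,1]]); q=p.copy()
    for _ in range(20): q=p/(1+k*(q@q))
    Rm,e=cam(im,s); return e,Rm@np.array([q[0],q[1],1.])
def onz(im,uv,z,s=None):
    e,d=ray(im,uv,s); return e+d*(z-e[2])/d[2]
def proj(im,P,s=None):
    Rm,e=cam(im,s); c=Rm.T@(np.array(P,float)-e); q=c[:2]/c[2]; q=q*(1+im['k1']*(q@q))
    K=np.array(im['intrinsics']); return K[0,0]*q[0]+K[0,2],K[1,1]*q[1]+K[1,2]
def shot(n,name=None):
    s=env.sense(); im=env.get_image(n)
    if name: cv2.imwrite('pics/'+name,im['frame'])
    return im,s
E
python3 - <<'E'
from h import *
for n in('scene','top','wrist'):
    im,s=shot(n,n+'0.png'); print(n,{k:v for k,v in im.items() if k!='frame'})
print(s)
a=[cv2.imread('pics/%s0.png'%n) for n in('scene','top','wrist')]
E
```

```text
pics
scene {'intrinsics': array([[484.7258053 ,   0.        , 314.46481684],
       [  0.        , 484.7258053 , 248.73666106],
       [  0.        ,   0.        ,   1.        ]]), 'k1': -0.05118430713219291, 'eye': array([ 181.35950186, -592.31549927,  831.26430539]), 'attitude': array([-0.3743232 ,  0.88386627, -0.25418837,  0.11853618])}
top {'intrinsics': array([[588.8779939 ,   0.        , 327.05214276],
       [  0.        , 588.8779939 , 233.98799268],
       [  0.        ,   0.        ,   1.        ]]), 'k1': 0.02007886983168394, 'eye': array([ 464.71201484,   60.06106466, 1416.15959754]), 'attitude': array([-0.02496197,  0.7094896 , -0.70313287,  0.04006974])}
wrist {'intrinsics': array([[366.73160631,   0.        , 319.2845167 ],
       [  0.        , 366.73160631, 237.25901695],
       [  0.        ,   0.        ,   1.        ]]), 'k1': -0.0037856439309323217, 'T_tool_cam': array([[ 6.35428422e-04, -9.71352585e-01, -2.37642066e-01,
         6.54117124e+01],
       [ 9.99999759e-01,  5.51134053e-04,  4.21149269e-04,
         8.50717550e-01],
       [-2.78111796e-04, -2.37642276e-01,  9.71352702e-01,
        -1.66166756e+02],
       [ 0.00000000e+00,  0.00000000e+00,  0.00000000e+00,
         1.00000000e+00]])}
{'t': 0.1, 'joints': array([ 1.25861479e+00,  1.31051203e-01,  1.48916783e+00,  1.41799113e-05,
        1.52301491e+00, -8.54444763e-02]), 'dq': array([ 0.0001292 , -0.00406277, -0.0026575 , -0.00122116, -0.00120184,
       -0.00103154]), 'joint_torque': array([ 4.40177664e-04, -5.61348259e+01, -4.93091834e+01,  7.69612379e-02,
        2.90982710e-02, -8.64921140e-05]), 'tool_pos': array([134.71985452, 584.15145697, 217.71432708]), 'eef_rot': array([-1.69024593e-04,  1.13126146e-01,  9.93580294e-01, -8.03082578e-04]), 'force': array([-0.06458244,  0.76508406, -0.37407993]), 'wrist_torque': array([-0.00093629,  0.003705  ,  0.02424588]), 'finger_force': 0.0, 'gripper_width': 0.9997431518258213}
```

View pics/top0.png

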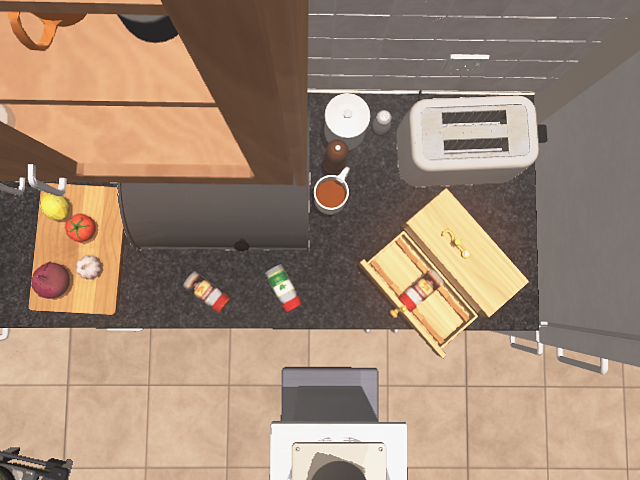

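View pics/scene0.png

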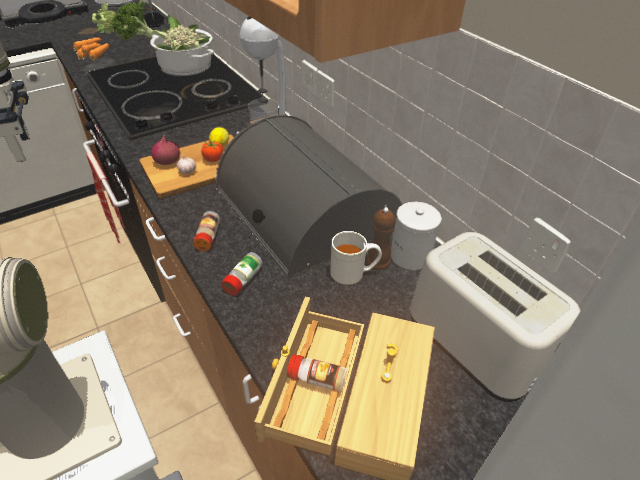

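The top view shows the loose jars at about (207,292), cap lower right, and (283,288), cap lower right. The drawer is at (420,300) with its pull at (396,312), the hook is at (455,240), and the mug and mill stand at (331,193) and (336,152).

```bash
python3 - <<'E'
from h import *
top,_=shot('top');sc,s=shot('scene')
def red(f):
    h=cv2.cvtColor(f,cv2.COLOR_BGR2HSV)
    return cv2.morphologyEx((((h[...,0]<5)|(h[...,0]>174))&(h[...,1]>190)&(h[...,2]>110)).astype(np.uint8)*255,cv2.MORPH_OPEN,np.ones((3,3)))
for n,im in(('top',top),('scene',sc)):
    k,l,st,c=cv2.connectedComponentsWithStats(red(im['frame']))
    for i in range(1,k):
        if st[i,4]>30: print(n,c[i].round(1),st[i].tolist(),'z22',onz(im,c[i],22).round(0)[:2],'z41',onz(im,c[i],41.5).round(0)[:2])
# unit corners (top face z=80) guessed by eye
for p in [(448,188),(527,281),(490,318),(405,232)]: print(p,onz(top,p,80).round(0))
for p in [(362,262),(442,355)]: print('panel',p,onz(top,p,80).round(0))
for nm,im,b in(('T',top,(350,180,540,370)),('T2',top,(160,250,320,330)),('S',sc,(180,200,440,475))):
    a=im['frame'][b[1]:b[3],b[0]:b[2]]; f=min(800/a.shape[1],600/a.shape[0]); f=int(f); print(nm,f)
    cv2.imwrite('pics/%s.png'%nm,cv2.resize(a,None,fx=f,fy=f,interpolation=cv2.INTER_CUBIC))
print(proj(top,s['tool_pos']),proj(top,(0,0,0)))
E
```

```text
scene [203.7 236. ] [197, 233, 14, 7, 61] z22 [440. 293.] z41 [434. 271.]
scene [233.2 281. ] [225, 276, 17, 12, 125] z22 [436. 118.] z41 [430. 101.]
scene [294.1 363.1] [288, 355, 14, 18, 163] z22 [ 443. -138.] z41 [ 437. -149.]
(448, 188) [ 697. -246.   80.]
(527, 281) [ 485. -424.   80.]
(490, 318) [ 401. -338.   80.]
(405, 232) [ 594. -146.   80.]
panel (362, 262) [525. -48.  80.]
panel (442, 355) [ 318. -228.   80.]
T 3
T2 5
S 2
(np.float64(42.23102341741503), np.float64(457.21561926684694)) (np.float64(338.0762323103722), np.float64(490.2743890771801))
```

View pics/T.png

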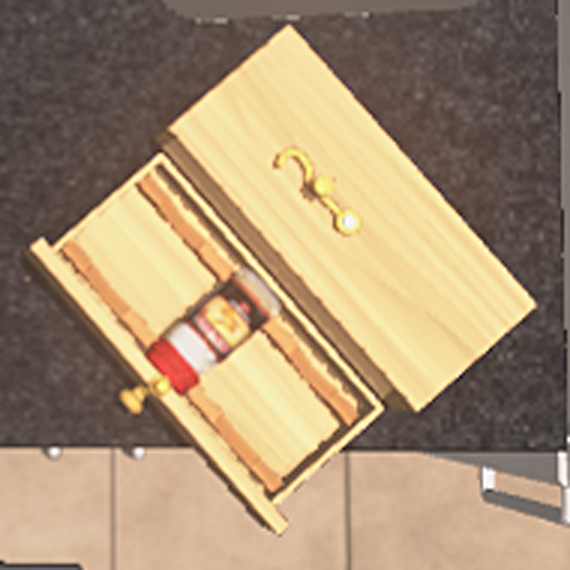

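View pics/T2.png

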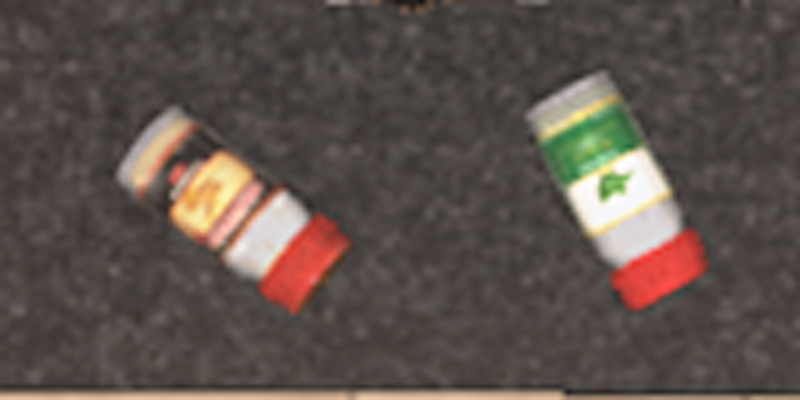

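Zoomed crops: the jar ends are sharp. The pivot screw is at crop (348,222), the knob at (324,187), and the stud sits on the panel at about (160,385).

```bash
python3 - <<'E'
from h import *
top,s=shot('top')
T=lambda x,y:(350+x/3-.33,180+y/3-.33); T2=lambda x,y:(160+x/5-.4,250+y/5-.4)
def o(n,p,z): q=onz(top,p,z)[:2]; print(n,q.round(1)); return q
for n,c,b in(('L',(322,278),(148,142)),('R',(670,286),(567,93))):
    a=o(n+'cap',T2(*c),22);d=o(n+'bot',T2(*b),22); print('  ctr',(a+d)/2,'len',np.linalg.norm(a-d),'yaw',np.degrees(np.arctan2(*(a-d)[::-1])))
a=o('3cap',T((148+185)/2,(350+390)/2),41.5);d=o('3bot',T((243+281)/2,(265+300)/2),41.5);print('ctr',(a+d)/2,np.linalg.norm(a-d),'yaw',np.degrees(np.arctan2(*(d-a)[::-1])))
BL,BR,FR,FL=[o(n,T(*p),80) for n,p in(('BL',(290,25)),('BR',(536,305)),('FR',(415,411)),('FL',(167,132)))]
P,Q=o('panL',T(28,248),80),o('panR',T(277,533),80)
for u,v in((BR,BL),(FR,FL),(Q,P)): print('yaw',np.degrees(np.arctan2(*(v-u)[::-1]))-90,np.linalg.norm(u-v))
print('depth',np.linalg.norm(BL-FL))
o('pivot',T(348,222),95);o('knob',T(324,185),114);o('stud',T(160,385),95);o('pull',T(132,400),34);print((P+Q)/2)
E
```

```text
Lcap [423.7 270.7]
Lbot [486.5 353.5]
  ctr [455.10066503 312.11445613] len 103.97830025376138 yaw -127.18611671761592
Rcap [421.1 107.9]
Rbot [511.1 157.7]
  ctr [466.09670307 132.8125846 ] len 102.9104258675298 yaw -151.0746381366838
3cap [ 432.4 -151.8]
3bot [ 500.7 -226.7]
ctr [ 466.54333764 -189.23739235] 101.39488309410486 yaw -47.62803678105389
BL [ 697.3 -242. ]
BR [ 484.6 -426.6]
FR [ 404.2 -333.2]
FL [ 613.6 -147. ]
panL [524.2 -41.1]
panR [ 313. -228.]
yaw -49.039874151680564 281.60976224408716
yaw -48.36708863762414 280.2241420433056
yaw -48.49509720060252 281.96383298366646
depth 126.55738714353068
pivot [ 545.3 -280.8]
knob [ 571.5 -258.4]
stud [ 422.5 -138.6]
pull [ 408.8 -125.9]
[ 418.61652406 -134.56290416]
```

```bash
python3 -m pendant '0.03 -0.025 0 0 0 0.115;0.06 -0.05 0 0 0 0.23;0.09 -0.075 0 0 0 0.345;0.12 -0.1 0 0 0 0.46;0.15 -0.125 0 0 0 0.575;0.18 -0.15 -0.01 0 0 0.69;0.21 -0.175 -0.02 0 0 0.805;0.24 -0.2 -0.03 0 0 0.92' 1 20; python3 -m pendant '0.03 -0.025 -0.01 0 0 0.115;0.06 -0.05 -0.02 0 0 0.23;0.08 -0.072 -0.03 0 0 0.23;0.08 -0.072 -0.03 0 0 0.23;0.08 -0.072 -0.03 0 0 0.23'
cat > jar.py <<'E'
# measure the jar under the gripper: red cap + outline against the dark top in the wrist view
from h import *; import sys
im,s=shot('wrist',sys.argv[1]+'.png'); z=float(sys.argv[2]) if len(sys.argv)>2 else 22
f=im['frame']; h=cv2.cvtColor(f,cv2.COLOR_BGR2HSV)
red=(((h[...,0]<6)|(h[...,0]>172))&(h[...,1]>170)&(h[...,2]>80)).astype(np.uint8)
red=cv2.morphologyEx(red,cv2.MORPH_OPEN,np.ones((5,5)))
k,l,st,c=cv2.connectedComponentsWithStats(red)
for i in range(1,k):
    if st[i,4]>150: print('red',c[i].round(0),st[i].tolist(),onz(im,c[i],z,s).round(1)[:2])
y=quat(s['eef_rot']).apply([[0,1,0]])[0]
print('t',s['t'],'tcp',s['tool_pos'].round(1),'ytool yaw',np.degrees(np.arctan2(y[1],y[0])).round(1),'j6',s['joints'][5].round(2))
E
python3 jar.py w1
```

```text
t: 0.97
tool_pos: [372.3, 386.8, 190.1]
eef_rot: [0.0, -0.338, 0.941, 0.0]
force: [-0.8, 1.0, -0.1]
gripper_width: 1.003
finger_force: 0.0
t: 1.38
tool_pos: [451.3, 314.6, 159.0]
eef_rot: [-0.001, -0.439, 0.898, 0.0]
force: [-1.0, -0.3, 0.9]
gripper_width: 0.999
finger_force: 0.0
red [192.   8.] [167, 0, 41, 25, 569] [423.9 126.9]
red [313. 179.] [286, 165, 55, 27, 1337] [430.2 280.3]
t 1.3833 tcp [451.3 314.6 159. ] ytool yaw 142.1 j6 -1.97
```

View pics/w1.png

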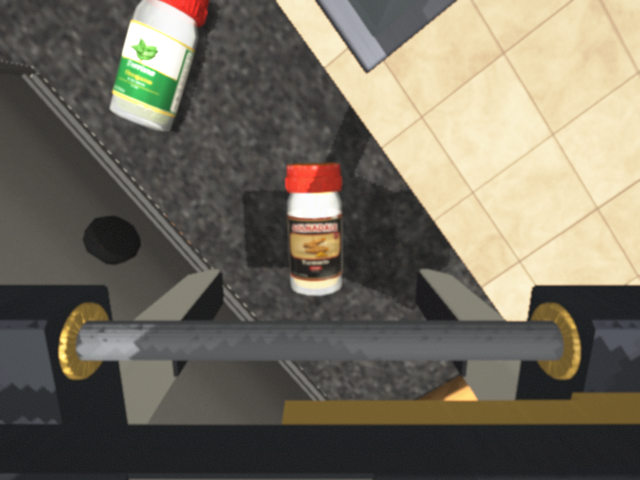

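```bash
python3 - <<'E'
from h import *
im,s=shot('wrist')
a=onz(im,(313.5,163.5),22,s)[:2];b=onz(im,(316.5,293),36,s)[:2]
print(a,b,(a+b)/2,np.linalg.norm(a-b),np.degrees(np.arctan2(*(a-b)[::-1])), s['tool_pos'])
E
```

```text
[422.28379502 272.15175355] [485.80185907 358.08468989] [454.04282704 315.11822172] 106.85978668178394 -126.47027588711015 [450.83486759 315.84233074 159.76264161]
```

```bash
python3 -m pendant '0.003 -0.001 -0.025 0 0 0.02;0.003 -0.001 -0.055 0 0 0.02;0.003 -0.001 -0.085 0 0 0.02;0.003 -0.001 -0.115 0 0 0.02;0.003 -0.001 -0.138 0 0 0.02;0.003 -0.001 -0.153 0 0 0.02;0.003 -0.001 -0.153 0 0 0.02;0.003 -0.001 -0.153 0 0 0.02' 1 20
python3 -m pendant '0 0 0 0 0 0;0 0 0 0 0 0;0 0 0 0 0 0;0 0 0 0 0 0;0 0 0 0 0 0' 0.35 20
```

```text
t: 2.15
tool_pos: [452.7, 316.1, 6.9]
eef_rot: [-0.001, -0.451, 0.893, 0.0]
force: [-0.1, 0.2, 0.0]
gripper_width: 0.997
finger_force: 0.0
t: 2.57
tool_pos: [454.5, 315.4, 7.9]
eef_rot: [0.001, -0.45, 0.893, 0.0]
force: [-0.0, -0.3, -0.6]
gripper_width: 0.693
finger_force: 0.0
```

```bash
python3 -m pendant '0 0 0 0 0 0;0 0 0 0 0 0;0 0 0 0 0 0;0 0 0 0 0 0;0 0 0 0 0 0;0 0 0 0 0 0' 0.35 20; python3 -m pendant '0 0 0.02 0 0 0;0 0 0.05 0 0 0;0 0 0.08 0 0 0;0 0 0.11 0 0 0;0 0 0.14 0 0 0;0 0 0.16 0 0 0;0 0 0.16 0 0 0'
```

```text
t: 3.07
tool_pos: [454.1, 315.0, 7.1]
eef_rot: [0.0, -0.45, 0.893, -0.0]
force: [1.0, -0.2, 1.8]
gripper_width: 0.457
finger_force: 20.0
t: 3.65
tool_pos: [456.4, 316.7, 172.6]
eef_rot: [0.004, -0.45, 0.893, 0.0]
force: [1.4, 0.2, 0.2]
gripper_width: 0.458
finger_force: 20.0
```

```bash
python3 -m pendant '-0.003 -0.034 0 0 0 -0.11;-0.006 -0.068 0 0 0 -0.22;-0.009 -0.102 0 0 0 -0.33;-0.012 -0.136 0 0 0 -0.44;-0.015 -0.17 0 0 0 -0.55;-0.018 -0.205 0 0 0 -0.66;-0.021 -0.24 0 0 0 -0.77;-0.024 -0.275 0 0 0 -0.88'; python3 -m pendant '-0.003 -0.034 0 0 0 -0.11;-0.006 -0.068 0 0 0 -0.22;-0.009 -0.102 0 0 0 -0.33;-0.012 -0.136 0 0 0 -0.44;-0.015 -0.17 0 0 0 -0.55;-0.018 -0.205 0 0 0 -0.66;-0.021 -0.24 0 0 0 -0.77;-0.022 -0.277 0 0 0 -0.895';python3 -m pendant '0 0 0 0 0 0;0 0 0 0 0 0;0 0 0 0 0 0'; python3 jar.py w2 41.5
```

```text
t: 4.32
tool_pos: [428.6, 38.7, 165.3]
eef_rot: [-0.001, -0.024, 1.0, 0.0]
force: [0.6, 0.2, -1.4]
gripper_width: 0.458
finger_force: 20.0
t: 4.98
tool_pos: [406.6, -237.9, 165.2]
eef_rot: [-0.001, 0.411, 0.912, 0.0]
force: [0.7, 1.0, -0.8]
gripper_width: 0.46
finger_force: 20.0
t: 5.23
tool_pos: [407.2, -236.2, 165.4]
eef_rot: [-0.001, 0.408, 0.913, 0.001]
force: [-0.1, 0.0, -0.8]
gripper_width: 0.459
finger_force: 20.0
red [415. 179.] [386, 165, 58, 28, 1526] [ 435.  -153.9]
red [319. 206.] [265, 178, 109, 58, 5611] [ 394.1 -220.2]
t 5.2333 tcp [ 407.2 -236.2  165.4] ytool yaw 41.8 j6 -1.37
```

View pics/w2.png

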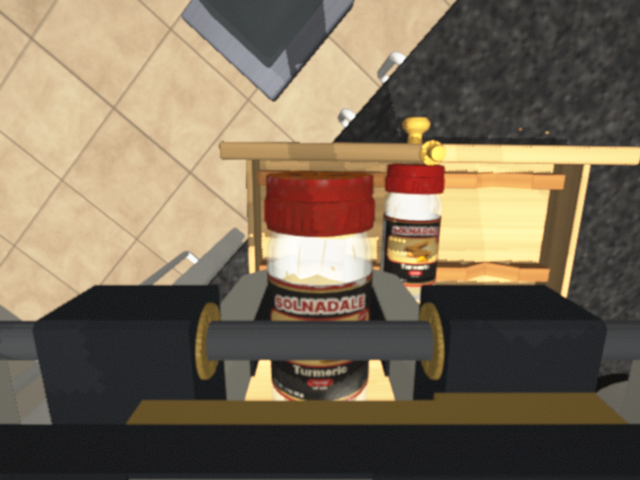

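```bash
python3 - <<'E'
from h import *
im,s=shot('wrist')
th=np.radians(-48.6); X=np.array([np.cos(th),np.sin(th)]);Y=np.array([-X[1],X[0]]); tcp=s['tool_pos'][:2]
def uv(n,p,z):
    q=onz(im,p,z,s)[:2]; print(n,q.round(1),'rel tcp: x %.1f y %.1f'%((q-tcp)@X,(q-tcp)@Y))
uv('pan outer L',(221,143),80);uv('pan outer R',(600,147.5),80)
uv('pan inner edge L',(260,158),80);uv('panel inner R',(600,163),80)
uv('3cap end',(416,164.5),45);uv('3bot',(413,287),55)
uv('wallL in',(260,190),50);uv('wallR in',(562,190),50);uv('wallL out',(248,190),50);uv('wallR out',(590,190),50)
uv('stud',(432,152),98)
R_=quat(s['eef_rot'])
for e in(-4,0,4):
    for nm,z,x in(('captop',20+16+2.3,53),('capface',16,53),('botcap',16-22,53)):
        P=s['tool_pos']+R_.apply([x+e,0,-z]); print(e,nm,np.round(proj(im,P,s),0))
E
```

```text
pan outer L [ 313.2 -227.6] rel tcp: x -68.5 y -65.3
pan outer R [503.6 -60.3] rel tcp: x -68.0 y 188.1
pan inner edge L [ 338.8 -217.7] rel tcp: x -58.9 y -39.6
panel inner R [511.8 -66.7] rel tcp: x -57.9 y 190.0
3cap end [ 427.6 -145.7] rel tcp: x -54.3 y 74.7
3bot [ 492.7 -216.7] rel tcp: x 42.0 y 76.5
wallL in [ 351.1 -239.9] rel tcp: x -34.1 y -45.0
wallR in [523.8 -84.7] rel tcp: x -36.3 y 187.1
wallL out [ 344.3 -246.1] rel tcp: x -34.1 y -54.2
wallR out [539.9 -70.3] rel tcp: x -36.5 y 208.8
stud [ 417.9 -141.2] rel tcp: x -64.1 y 70.3
-4 captop [317. 197.]
-4 capface [318. 190.]
-4 botcap [318. 185.]
0 captop [317. 186.]
0 capface [318. 180.]
0 botcap [318. 176.]
4 captop [317. 174.]
4 capface [318. 170.]
4 botcap [318. 167.]
```

```bash
python3 -m pendant '-0.001 0.001 -0.025 0 0 -0.008;-0.001 0.001 -0.05 0 0 -0.008;-0.001 0.001 -0.075 0 0 -0.008;-0.001 0.001 -0.095 0 0 -0.008;-0.001 0.001 -0.11 0 0 -0.008;-0.001 0.001 -0.122 0 0 -0.008;-0.001 0.001 -0.13 0 0 -0.008;-0.001 0.001 -0.13 0 0 -0.008';python3 -m pendant '0 0 -0.002 0 0 0;0 0 -0.004 0 0 0;0 0 -0.006 0 0 0;0 0 -0.006 0 0 0'
```

```text
t: 6.0
tool_pos: [406.6, -234.5, 35.6]
eef_rot: [-0.001, 0.411, 0.912, 0.0]
force: [-0.4, -0.5, -1.7]
gripper_width: 0.463
finger_force: 20.0
t: 6.33
tool_pos: [407.3, -236.0, 31.4]
eef_rot: [0.0, 0.412, 0.911, -0.0]
force: [0.1, 0.7, 1.5]
gripper_width: 0.459
finger_force: 20.0
```

```bash
python3 -m pendant '0 0 -0.0015 0 0 0;0 0 -0.003 0 0 0;0 0 -0.003 0 0 0'; python3 -m pendant '0 0 -0.001 0 0 0;0 0 -0.002 0 0 0;0 0 -0.002 0 0 0'; 
```

```text
t: 6.58
tool_pos: [407.1, -236.2, 28.3]
eef_rot: [0.0, 0.412, 0.911, -0.0]
force: [-1.6, -0.3, 2.8]
gripper_width: 0.456
finger_force: 20.0
t: 6.83
tool_pos: [408.4, -237.7, 28.1]
eef_rot: [0.002, 0.412, 0.911, -0.001]
force: [-3.9, -1.9, 13.0]
gripper_width: 0.46
finger_force: 20.0
```

```bash
python3 -m pendant '0 0 0.001 0 0 0;0 0 0.001 0 0 0;0 0 0.001 0 0 0;0 0 0.001 0 0 0' 0.57; python3 -m pendant '0 0 0.015 0 0 0;0 0 0.035 0 0 0;0 0 0.06 0 0 0;0 0 0.09 0 0 0;0 0 0.12 0 0 0;0 0 0.135 0 0 0;0 0 0.135 0 0 0' ; python3 jar.py w3 43
```

```text
t: 7.17
tool_pos: [406.6, -235.6, 26.6]
eef_rot: [-0.0, 0.412, 0.911, 0.0]
force: [0.5, -0.6, 0.2]
gripper_width: 0.565
finger_force: 0.0
t: 7.75
tool_pos: [409.0, -237.2, 166.3]
eef_rot: [0.003, 0.412, 0.911, -0.001]
force: [0.7, -0.5, 0.5]
gripper_width: 0.567
finger_force: 0.0
red [315. 176.] [288, 163, 56, 27, 1421] [ 378.7 -206. ]
red [413. 177.] [384, 163, 58, 29, 1532] [ 436.1 -156.2]
t 7.75 tcp [ 409.  -237.2  166.3] ytool yaw 41.4 j6 -1.36
```

View pics/w3.png

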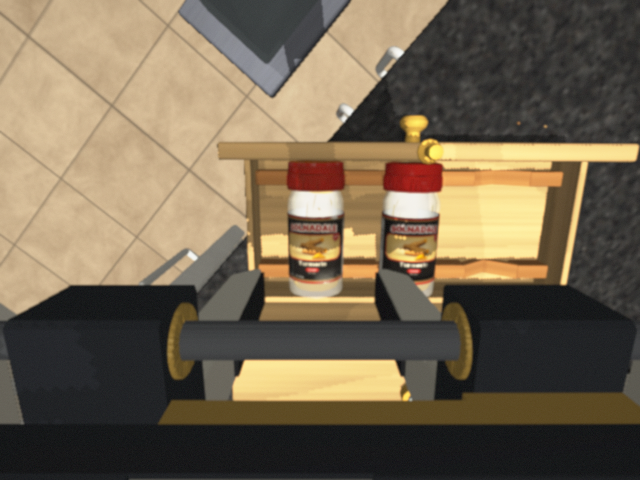

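```bash
python3 -m pendant '0.004 0.028 0 0 0 0.105;0.008 0.056 0 0 0 0.21;0.013 0.084 0 0 0 0.315;0.018 0.112 0 0 0 0.42;0.023 0.14 0 0 0 0.525;0.028 0.17 0 0 0 0.63;0.033 0.2 0 0 0 0.735;0.038 0.23 0 0 0 0.84' 1; python3 -m pendant '0.004 0.028 0 0 0 0.105;0.008 0.056 0 0 0 0.21;0.012 0.084 0 0 0 0.315;0.016 0.112 0 0 0 0.42;0.02 0.141 0 0 0 0.514;0.02 0.141 0 0 0 0.514;0.02 0.141 0 0 0 0.514';python3 jar.py w4; python3 - <<'E'
from h import *
f=cv2.imread('pics/w4.png');g=cv2.cvtColor(f,cv2.COLOR_BGR2HSV)
# jar = not dark worktop within centre region
m=((g[...,2]>115)).astype(np.uint8);m[:,:230]=0;m[:,410:]=0;m[:130]=0;m[310:]=0
k,l,st,c=cv2.connectedComponentsWithStats(cv2.morphologyEx(m,cv2.MORPH_CLOSE,np.ones((9,9))))
i=1+st[1:,4].argmax();p=np.argwhere(l==i)[:,::-1];print(st[i],cv2.minAreaRect(p.astype(np.float32)))
E
```

```text
t: 8.47
tool_pos: [443.7, -4.2, 159.9]
eef_rot: [-0.001, 0.002, 1.0, 0.0]
force: [1.8, 0.3, 0.2]
gripper_width: 0.996
finger_force: 0.0
t: 9.05
tool_pos: [463.6, 136.1, 159.8]
eef_rot: [-0.002, -0.251, 0.968, 0.0]
force: [-0.5, 0.2, -0.2]
gripper_width: 1.001
finger_force: 0.0
red [315. 177.] [287, 163, 56, 28, 1471] [428.5 113.4]
t 9.05 tcp [463.6 136.1 159.8] ytool yaw 119.1 j6 -1.9
[ 287  163   56  132 6232] ((314.5, 228.5), (131.0, 55.0), 90.0)
```

View pics/w4.png

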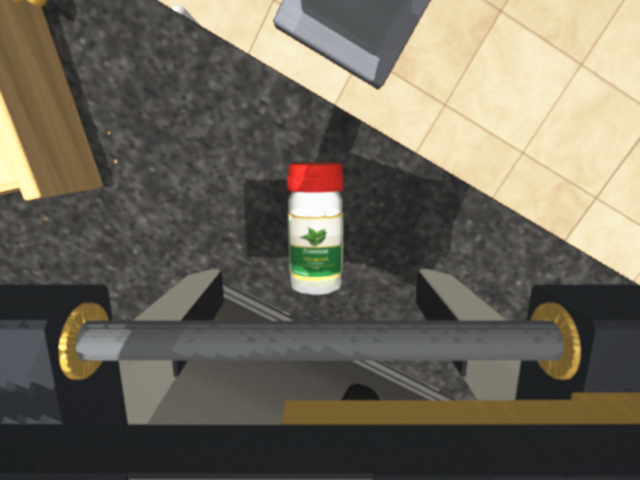

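```bash
python3 -m pendant '0.002 -0.001 -0.025 0 0 0;0.002 -0.001 -0.055 0 0 0;0.002 -0.001 -0.085 0 0 0;0.002 -0.001 -0.115 0 0 0;0.002 -0.001 -0.138 0 0 0;0.002 -0.001 -0.153 0 0 0;0.002 -0.001 -0.153 0 0 0;0.002 -0.001 -0.153 0 0 0' 1 20
python3 -m pendant '0 0 0 0 0 0;0 0 0 0 0 0;0 0 0 0 0 0;0 0 0 0 0 0;0 0 0 0 0 0;0 0 0 0 0 0;0 0 0 0 0 0;0 0 0 0 0 0' 0.35 20;python3 -m pendant '0 0 0 0 0 0;0 0 0 0 0 0;0 0 0 0 0 0'
```

```text
t: 9.77
tool_pos: [465.5, 132.8, 7.8]
eef_rot: [-0.002, -0.249, 0.969, 0.0]
force: [0.0, -0.8, 0.5]
gripper_width: 1.0
finger_force: 0.0
t: 10.43
tool_pos: [466.9, 134.2, 9.0]
eef_rot: [0.0, -0.25, 0.968, -0.0]
force: [-0.4, 0.7, 0.2]
gripper_width: 0.476
finger_force: 0.0
t: 10.68
tool_pos: [466.9, 134.2, 9.0]
eef_rot: [-0.0, -0.25, 0.968, 0.0]
force: [-0.8, -0.0, 0.8]
gripper_width: 0.457
finger_force: 20.0
```

```bash
python3 -m pendant '0 0 0.02 0 0 0;0 0 0.05 0 0 0;0 0 0.08 0 0 0;0 0 0.11 0 0 0;0 0 0.14 0 0 0;0 0 0.16 0 0 0;0 0 0.16 0 0 0'; python3 -m pendant '0.004 -0.02 0 0 0 -0.105;0.008 -0.04 0 0 0 -0.21;0.012 -0.06 0 0 0 -0.315;0.016 -0.08 0 0 0 -0.42;0.02 -0.1 0 0 0 -0.525;0.024 -0.12 0 0 0 -0.63;0.028 -0.14 0 0 0 -0.735;0.032 -0.16 0 0 0 -0.84';python3 -m pendant '0.004 -0.02 0 0 0 -0.105;0.008 -0.04 0 0 0 -0.21;0.012 -0.06 0 0 0 -0.315;0.017 -0.085 0 0 0 -0.42;0.022 -0.11 0 0 0 -0.514;0.022 -0.11 0 0 0 -0.514;0.022 -0.11 0 0 0 -0.514';python3 jar.py w5 45
```

```text
t: 11.27
tool_pos: [469.8, 134.7, 174.3]
eef_rot: [0.004, -0.25, 0.968, -0.0]
force: [0.9, 0.1, -0.5]
gripper_width: 0.459
finger_force: 20.0
t: 11.93
tool_pos: [498.1, -26.8, 167.1]
eef_rot: [-0.001, 0.169, 0.986, -0.0]
force: [-0.7, 0.0, -1.6]
gripper_width: 0.457
finger_force: 20.0
t: 12.52
tool_pos: [520.1, -136.7, 167.1]
eef_rot: [-0.001, 0.413, 0.911, -0.0]
force: [0.2, 1.1, -1.9]
gripper_width: 0.458
finger_force: 20.0
red [124. 180.] [94, 167, 63, 28, 1630] [ 379.  -205.6]
red [222. 181.] [194, 167, 57, 29, 1513] [ 436.5 -156. ]
red [319. 203.] [265, 171, 108, 63, 6111] [ 504.6 -118.6]
t 12.5167 tcp [ 520.1 -136.7  167.1] ytool yaw 41.3 j6 -1.07
```

View pics/w5.png

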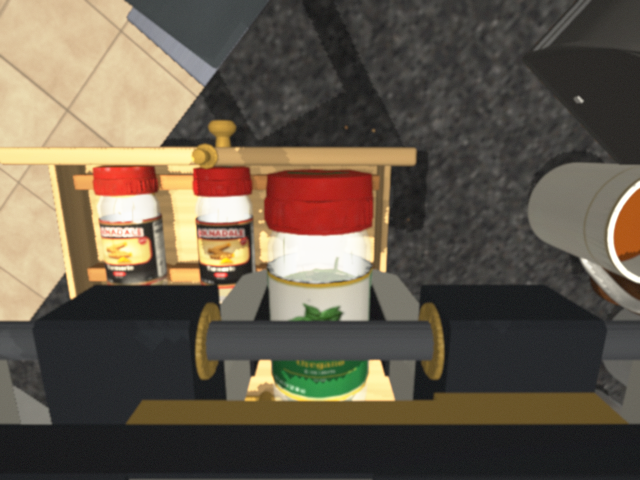

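```bash
python3 -m pendant '0.002 -0.001 -0.025 0 0 0;0.002 -0.001 -0.05 0 0 0;0.002 -0.001 -0.075 0 0 0;0.002 -0.001 -0.095 0 0 0;0.002 -0.001 -0.11 0 0 0;0.002 -0.001 -0.122 0 0 0;0.002 -0.001 -0.13 0 0 0;0.002 -0.001 -0.13 0 0 0';python3 -m pendant '0 0 -0.002 0 0 0;0 0 -0.004 0 0 0;0 0 -0.006 0 0 0;0 0 -0.006 0 0 0';python3 -m pendant '0 0 -0.001 0 0 0;0 0 -0.002 0 0 0;0 0 -0.002 0 0 0'
```

```text
t: 13.23
tool_pos: [521.4, -137.9, 38.9]
eef_rot: [-0.001, 0.411, 0.912, -0.002]
force: [-9.6, -7.1, 8.6]
gripper_width: 0.472
finger_force: 19.7
t: 13.57
tool_pos: [522.8, -139.5, 35.8]
eef_rot: [0.001, 0.411, 0.912, -0.003]
force: [-16.4, -12.2, 24.4]
gripper_width: 0.468
finger_force: 19.9
t: 13.82
tool_pos: [523.5, -140.1, 34.9]
eef_rot: [0.002, 0.411, 0.912, -0.003]
force: [-16.5, -13.2, 30.4]
gripper_width: 0.471
finger_force: 20.0
```

```bash
python3 -m pendant '0 0 0.005 0 0 0;0 0 0.01 0 0 0;-0.0015 -0.0013 0.01 0 0 0;-0.003 -0.0026 0.01 0 0 0;-0.003 -0.0026 0.01 0 0 0'; python3 -m pendant '0 0 -0.003 0 0 0;0 0 -0.006 0 0 0;0 0 -0.008 0 0 0;0 0 -0.008 0 0 0'
```

```text
t: 14.23
tool_pos: [519.2, -138.9, 40.2]
eef_rot: [-0.001, 0.412, 0.911, 0.0]
force: [-0.5, 0.8, -1.3]
gripper_width: 0.473
finger_force: 19.9
t: 14.57
tool_pos: [522.0, -141.1, 35.6]
eef_rot: [0.002, 0.412, 0.911, -0.001]
force: [-4.6, -2.9, 18.6]
gripper_width: 0.471
finger_force: 20.0
```

```bash
python3 -m pendant '0 0 0.005 0 0 0;0 0 0.01 0 0 0;0 0 0.01 0 0 0'; python3 jar.py w6 45; python3 - <<'E'
from h import *
im,s=shot('scene'); f=im['frame'][210:475,220:440]
w=cv2.imread('pics/w6.png')
f=cv2.resize(f,None,fx=1.75,fy=1.75,interpolation=cv2.INTER_CUBIC); f=cv2.copyMakeBorder(f,0,480-f.shape[0],0,0,cv2.BORDER_CONSTANT) if f.shape[0]<480 else f[:480]
cv2.imwrite('pics/c6.png',np.hstack([w[:,120:520],f])[:, :800])
E
```

```text
t: 14.82
tool_pos: [520.2, -139.4, 43.4]
eef_rot: [0.0, 0.412, 0.911, 0.0]
force: [0.7, 0.4, -1.0]
gripper_width: 0.471
finger_force: 20.0
red [320. 261.] [245, 196, 147, 124, 13032] [ 511.7 -128. ]
red [ 25. 228.] [0, 209, 57, 43, 2081] [ 399.4 -205.8]
red [156. 232.] [105, 209, 105, 49, 4606] [ 445.8 -167.5]
t 14.8167 tcp [ 520.2 -139.4   43.4] ytool yaw 41.4 j6 -1.08
```

View pics/c6.png

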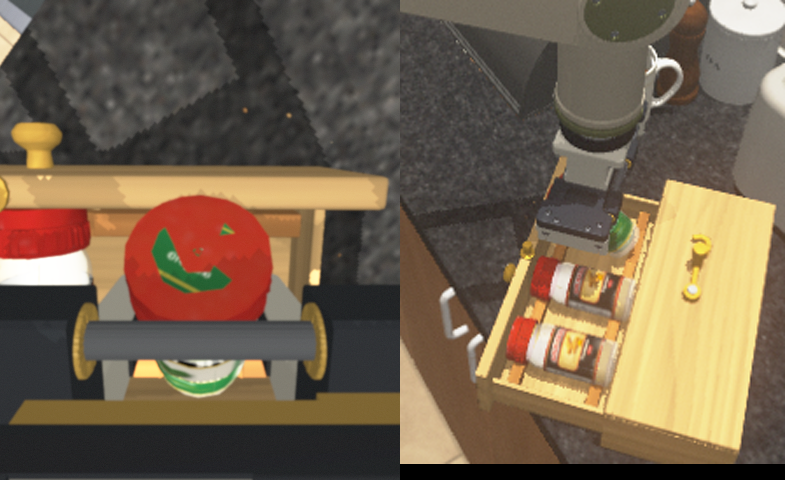

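The picture shows jar 2 pitched cap-up in the grip, because the cap caught the panel's top edge. I'll measure the true bay_a offset from the picture taken while hovering (w5).

```bash
python3 - <<'E'
from h import *
im,s0=shot('wrist')
def run(tag,tcp,yaw,pts):
    s={'tool_pos':np.array(tcp),'eef_rot':None}
    a=np.radians(yaw); y=np.array([np.cos(a),np.sin(a),0]);z=np.array([0,0,-1.]);x=np.cross(y,z)
    q=R.from_matrix(np.c_[x,y,z]).as_quat(); s['eef_rot']=[q[3],q[0],q[1],q[2]]
    th=np.radians(-48.6);X=np.array([np.cos(th),np.sin(th)]);Y=np.array([-X[1],X[0]])
    for n,p,h in pts:
        w=onz(im,p,h,s)[:2];d=w-s['tool_pos'][:2];print(tag,n,w.round(1),'x %.1f y %.1f'%(d@X,d@Y))
run('w3',(408,-236.7,166),41.4,[('panel inner at L',(262,159),80),('panel outer endL',(219,143),80),('panel inner at a',(540,160),80),('cap1',(315,163.5),41.5),('cap3',(413,163.5),41.5),('wallR in',(570,190),50)])
run('w5',(520.1,-136.7,167.1),41.3,[('pan inner',(370,165),80),('panel inner at b',(70,165),80),('panel endR out',(416,148.5),80),('cap1',(124,166),41.5),('cap3',(222,166),41.5),('wallR in',(377,190),50),('wallR out',(390,190),50),('heldcap',(319,171),170)])
print(s0['tool_pos'])
E
```

```text
w3 panel inner at L [ 341.  -217.9] x -58.4 y -37.8
w3 panel outer endL [ 312.9 -228.8] x -68.9 y -66.1
w3 panel inner at a [481.9 -94.3] x -58.0 y 149.6
w3 cap1 [ 370.4 -198. ] x -53.9 y -2.6
w3 cap3 [ 427.6 -147.5] x -54.0 y 73.7
w3 wallR in [530.5 -82.8] x -34.5 y 193.7
w5 pan inner [510.5 -72.6] x -54.4 y 35.2
w5 panel inner at b [ 357.5 -207.1] x -54.7 y -168.5
w5 panel endR out [526.3 -44.2] x -65.3 y 65.8
w5 cap1 [ 371.6 -198.1] x -52.2 y -152.0
w5 cap3 [ 429.3 -147.4] x -52.0 y -75.2
w5 wallR in [531.5 -81.1] x -34.1 y 45.3
w5 wallR out [539.1 -74.5] x -34.1 y 55.3
w5 heldcap [483.6 -94.3] x -55.9 y 0.6
[ 519.67442512 -139.2301869    42.54748631]
```

```bash
python3 -m pendant '0 0 0.02 0 0 0;0 0 0.045 0 0 0;0 0 0.075 0 0 0;0 0 0.105 0 0 0;0 0 0.13 0 0 0;0 0 0.13 0 0 0'; python3 -m pendant '-0.01 0.025 0 0 0 0;-0.02 0.05 0 0 0 0;-0.03 0.08 0 0 0 0;-0.043 0.11 0 0 0 0;-0.055 0.14 0 0 0 0;-0.068 0.17 0 0 0 0;-0.08 0.2 0 0 0 0;-0.08 0.2 0 0 0 0'; python3 -m pendant '0 0 -0.025 0 0 0;0 0 -0.05 0 0 0;0 0 -0.075 0 0 0;0 0 -0.1 0 0 0;0 0 -0.115 0 0 0;0 0 -0.12 0 0 0;0 0 -0.12 0 0 0';python3 -m pendant '0 0 -0.004 0 0 0;0 0 -0.008 0 0 0;0 0 -0.012 0 0 0;0 0 -0.012 0 0 0' - 8
```

```text
t: 15.47
tool_pos: [522.9, -140.5, 179.0]
eef_rot: [0.004, 0.412, 0.911, 0.0]
force: [0.6, -1.1, -0.1]
gripper_width: 0.471
finger_force: 20.0
t: 16.13
tool_pos: [437.3, 64.8, 171.4]
eef_rot: [-0.002, 0.41, 0.912, 0.0]
force: [-0.2, 0.4, -1.4]
gripper_width: 0.469
finger_force: 20.0
t: 16.72
tool_pos: [438.0, 60.2, 50.7]
eef_rot: [-0.002, 0.412, 0.911, -0.001]
force: [-0.2, -0.9, -0.8]
gripper_width: 0.469
finger_force: 20.0
t: 17.05
tool_pos: [440.0, 60.5, 40.9]
eef_rot: [0.0, 0.412, 0.911, 0.0]
force: [-0.1, -0.2, -2.2]
gripper_width: 0.472
finger_force: 8.0
```

```bash
python3 -m pendant '0 0 -0.004 0 0 0;0 0 -0.008 0 0 0;0 0 -0.012 0 0 0;0 0 -0.012 0 0 0'; python3 -m pendant '0 0 -0.003 0 0 0;0 0 -0.006 0 0 0;0 0 -0.009 0 0 0;0 0 -0.009 0 0 0';python3 -m pendant '0 0 -0.003 0 0 0;0 0 -0.006 0 0 0;0 0 -0.009 0 0 0;0 0 -0.009 0 0 0'; python3 jar.py w7
```

```text
t: 17.38
tool_pos: [439.2, 60.5, 28.0]
eef_rot: [-0.001, 0.412, 0.911, -0.0]
force: [-0.4, -0.6, -1.0]
gripper_width: 0.474
finger_force: 8.0
t: 17.72
tool_pos: [440.0, 61.0, 20.1]
eef_rot: [-0.0, 0.412, 0.911, 0.0]
force: [-3.1, 1.9, 4.5]
gripper_width: 0.471
finger_force: 8.0
t: 18.05
tool_pos: [439.8, 61.1, 11.2]
eef_rot: [-0.0, 0.412, 0.911, 0.0]
force: [-2.9, 3.3, 5.7]
gripper_width: 0.471
finger_force: 8.0
red [321. 243.] [242, 165, 156, 155, 17244] [424.   81.1]
t 18.05 tcp [439.8  61.1  11.2] ytool yaw 41.4 j6 -0.7
```

```bash
python3 -m pendant '0 0 -0.002 0 0 0;0 0 -0.005 0 0 0;0 0 -0.005 0 0 0'; python3 jar.py w8
```

```text
t: 18.35
tool_pos: [439.8, 61.2, 6.1]
eef_rot: [-0.0, 0.412, 0.911, 0.0]
force: [-3.5, 3.0, 6.7]
gripper_width: 0.467
finger_force: 8.0
red [321. 228.] [242, 152, 156, 149, 17238] [418.7  87. ]
t 18.35 tcp [439.8  61.2   6.1] ytool yaw 41.4 j6 -0.7
```

View pics/w8.png

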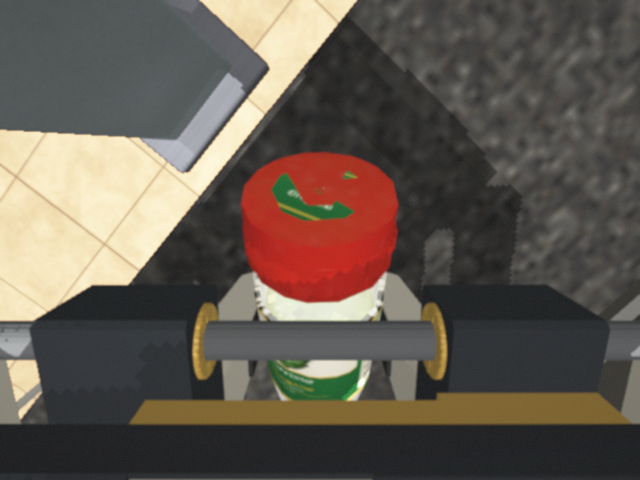

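Jar 2 rests on its bottom edge and is still pitched about 30° cap-up. I'll tilt the tool by that much to lay the jar flat on the worktop, then release and regrasp it. My viewing budget is used up (I counted 11 views, one over the 10 allowed), so from here I measure with masks only.

```bash
python3 -m pendant '0 0 0 0 0 0;0 0 0.005 0 0 0;0 0 0.012 -0.07 -0.06 0;0 0 0.02 -0.14 -0.12 0;0 0 0.025 -0.21 -0.18 0;0 0 0.025 -0.28 -0.24 0;0 0 0.025 -0.35 -0.31 0;0 0 0.025 -0.39 -0.343 0' - 20; python3 -m pendant '0 0 -0.003 0 0 0;0 0 -0.006 0 0 0;0 0 -0.006 0 0 0'; python3 - <<'E'
from h import *
for n in('scene','top'):
    im,s=shot(n,n+'9.png');h=cv2.cvtColor(im['frame'],cv2.COLOR_BGR2HSV)
    for nm,m in(('red',((h[...,0]<6)|(h[...,0]>172))&(h[...,1]>170)&(h[...,2]>80)),('green',(h[...,0]>50)&(h[...,0]<75)&(h[...,1]>110)&(h[...,2]>60))):
        k,l,st,c=cv2.connectedComponentsWithStats(m.astype(np.uint8))
        for i in range(1,k):
            if st[i,4]>25 : print(n,nm,st[i].tolist(),c[i].round(0),'z22',onz(im,c[i],22).round(0)[:2])
E
```

```text
t: 19.07
tool_pos: [439.6, 60.9, 31.2]
eef_rot: [0.237, 0.397, 0.88, -0.106]
force: [-1.3, -0.2, -2.8]
gripper_width: 0.466
finger_force: 20.0
t: 19.32
tool_pos: [439.8, 60.5, 24.5]
eef_rot: [0.233, 0.398, 0.881, -0.106]
force: [-0.3, -0.6, -1.7]
gripper_width: 0.47
finger_force: 20.0
scene red [98, 192, 8, 8, 28] [101. 195.] z22 [267. 592.]
scene red [102, 202, 7, 9, 28] [105. 205.] z22 [264. 542.]
scene red [295, 356, 16, 25, 229] [302. 367.] z22 [ 451. -153.]
scene red [282, 391, 16, 25, 237] [288. 402.] z22 [ 391. -204.]
scene green [237, 278, 14, 18, 122] [244. 286.] z22 [450.  92.]
top red [67, 214, 28, 28, 334] [ 83. 228.] z22 [602. 605.]
top red [66, 219, 5, 12, 41] [ 68. 225.] z22 [608. 640.]
top red [404, 289, 17, 18, 146] [412. 297.] z22 [ 445. -171.]
top red [426, 314, 16, 18, 135] [434. 323.] z22 [ 386. -222.]
top green [307, 292, 15, 11, 75] [314. 298.] z22 [443.  61.]
```

```bash
python3 -m pendant '0 0 -0.003 0 0 0;0 0 -0.005 0 0 0;0 0 -0.005 0 0 0'; python3 -m pendant '0 0 -0.003 0 0 0;0 0 -0.005 0 0 0;0 0 -0.005 0 0 0';python3 -m pendant '0 0 -0.002 0 0 0;0 0 -0.004 0 0 0;0 0 -0.004 0 0 0'
```

```text
t: 19.67
tool_pos: [439.9, 60.0, 19.6]
eef_rot: [0.234, 0.399, 0.88, -0.106]
force: [-0.4, -0.3, -0.1]
gripper_width: 0.467
finger_force: 20.0
t: 19.92
tool_pos: [439.6, 60.3, 14.4]
eef_rot: [0.234, 0.398, 0.881, -0.106]
force: [-0.2, -0.3, -0.8]
gripper_width: 0.468
finger_force: 20.0
t: 20.17
tool_pos: [439.7, 60.5, 10.5]
eef_rot: [0.234, 0.398, 0.881, -0.106]
force: [0.0, 0.3, -0.7]
gripper_width: 0.471
finger_force: 20.0
```

```bash
python3 -m pendant '0 0 -0.002 0 0 0;0 0 -0.004 0 0 0;0 0 -0.004 0 0 0;0 0 -0.004 0 0 0'; python3 -m pendant '0 0 0 0 0 0;0 0 0 0 0 0;0 0 0 0 0 0' 0.52;  python3 - <<'E'
from h import *
for n in('wrist','scene','top'):
    im,s=shot(n,n+'10.png');h=cv2.cvtColor(im['frame'],cv2.COLOR_BGR2HSV)
    for nm,m in(('red',((h[...,0]<6)|(h[...,0]>172))&(h[...,1]>170)&(h[...,2]>80)),('green',(h[...,0]>50)&(h[...,0]<75)&(h[...,1]>110)&(h[...,2]>60))):
        k,l,st,c=cv2.connectedComponentsWithStats(m.astype(np.uint8))
        for i in range(1,k):
            if st[i,4]>25 : print(n,nm,st[i].tolist(),c[i].round(0),'z22',onz(im,c[i],22,s).round(0)[:2])
E
```

```text
t: 20.5
tool_pos: [439.8, 60.5, 6.8]
eef_rot: [0.234, 0.398, 0.881, -0.106]
force: [0.2, 0.1, -1.5]
gripper_width: 0.47
finger_force: 20.0
t: 20.75
tool_pos: [440.2, 60.6, 7.2]
eef_rot: [0.234, 0.398, 0.881, -0.106]
force: [0.1, 0.1, -0.3]
gripper_width: 0.519
finger_force: 0.0
wrist red [248, 133, 142, 132, 14148] [319. 200.] z22 [398. 110.]
wrist green [276, 151, 72, 36, 704] [305. 173.] z22 [388. 115.]
wrist green [285, 180, 21, 8, 27] [295. 184.] z22 [388. 109.]
wrist green [357, 297, 4, 24, 38] [358. 308.] z22 [451.  76.]
wrist green [274, 308, 28, 13, 104] [283. 316.] z22 [430.  48.]
wrist green [287, 360, 62, 13, 568] [318. 365.] z22 [472.  24.]
scene red [102, 202, 7, 9, 29] [105. 205.] z22 [264. 541.]
scene red [295, 356, 16, 25, 231] [302. 367.] z22 [ 450. -154.]
scene red [281, 391, 17, 25, 234] [288. 402.] z22 [ 391. -204.]
scene green [240, 288, 12, 16, 111] [245. 295.] z22 [441.  67.]
top red [67, 214, 28, 28, 331] [ 83. 228.] z22 [602. 605.]
top red [66, 219, 5, 12, 43] [ 68. 225.] z22 [608. 640.]
top red [404, 289, 17, 18, 147] [412. 297.] z22 [ 445. -171.]
top red [426, 315, 17, 17, 134] [434. 323.] z22 [ 386. -222.]
top green [308, 292, 13, 12, 69] [314. 298.] z22 [443.  61.]
```

```bash
python3 -m pendant '0 0 0 0 0 0;0 0 0 0 0 0;0 0 0.02 0 0 0;0 0 0.045 0 0 0;0 0 0.075 0.08 0.07 0;0 0 0.1 0.16 0.14 0;0 0 0.125 0.24 0.21 0;0 0 0.15 0.32 0.28 0' 0.75; python3 -m pendant '0 0 0.003 0.07 0.063 0;0 0 0.003 0.07 0.063 0;0 0 0.003 0.07 0.063 0;0 0 0.003 0.07 0.063 0' 1; python3 jar.py w11; python3 - <<'E'
from h import *
f=cv2.imread('pics/w11.png');g=cv2.cvtColor(f,cv2.COLOR_BGR2HSV)
m=((g[...,2]>115)).astype(np.uint8);m[:,:225]=0;m[:,415:]=0;m[:110]=0;m[312:]=0
k,l,st,c=cv2.connectedComponentsWithStats(cv2.morphologyEx(m,cv2.MORPH_CLOSE,np.ones((9,9))))
for i in range(1,k):
    if st[i,4]>1500:
        p=np.argwhere(l==i)[:,::-1];print(st[i],cv2.minAreaRect(p.astype(np.float32)))
        for r in range(st[i,1],st[i,1]+st[i,3],15):
            q=np.flatnonzero(l[r]==i);print(r,q.min(),q.max(),end=' | ')
E
```

```text
t: 21.57
tool_pos: [440.7, 61.4, 160.1]
eef_rot: [0.043, 0.41, 0.911, -0.016]
force: [-0.2, 0.2, -0.5]
gripper_width: 0.751
finger_force: 0.0
t: 21.9
tool_pos: [438.9, 60.3, 158.4]
eef_rot: [-0.0, 0.412, 0.911, -0.001]
force: [-0.5, 1.0, -1.2]
gripper_width: 0.974
finger_force: 0.0
red [321. 145.] [293, 131, 57, 29, 1542] [395.4 112.4]
t 21.9 tcp [438.9  60.3 158.4] ytool yaw 41.3 j6 -0.7
[  225   110   125   158 10979] ((287.0, 188.5), (157.0, 124.0), 90.0)
110 225 309 | 125 225 298 | 140 225 348 | 155 225 349 | 170 225 347 | 185 225 348 | 200 225 348 | 215 295 348 | 230 303 348 | 245 304 347 | 260 296 345 |
```

```bash
python3 - <<'E'
from h import *
im,s=shot('wrist')
a=onz(im,(321,131.5),22,s)[:2];b=onz(im,(320.5,267.5),34,s)[:2]
print(a,b,(a+b)/2,np.linalg.norm(a-b),np.degrees(np.arctan2(*(a-b)[::-1])), s['tool_pos'],(a+b)/2-s['tool_pos'][:2])
E
```

```text
[388.07345736 120.75219382] [460.13053512  38.52554204] [424.10199624  79.63886793] 109.33181017896487 131.2288181144617 [438.52286996  60.81345064 158.26170648] [-14.42087372  18.8254173 ]
```

```bash
python3 -m pendant '-0.008 0.01 -0.01 0 0 0;-0.015 0.02 -0.03 0 0 0;-0.015 0.02 -0.06 0 0 0;-0.015 0.02 -0.09 0 0 0;-0.015 0.02 -0.12 0 0 0;-0.015 0.02 -0.14 0 0 0;-0.015 0.02 -0.152 0 0 0;-0.015 0.02 -0.152 0 0 0' 1 20
python3 -m pendant '0 0 0 0 0 0;0 0 0 0 0 0;0 0 0 0 0 0;0 0 0 0 0 0;0 0 0 0 0 0;0 0 0 0 0 0;0 0 0 0 0 0;0 0 0 0 0 0' 0.35 30;python3 -m pendant '0 0 0 0 0 0;0 0 0 0 0 0;0 0 0 0 0 0;0 0 0 0 0 0'
```

```text
t: 22.67
tool_pos: [420.7, 81.2, 4.1]
eef_rot: [-0.003, 0.411, 0.912, -0.002]
force: [-0.7, 0.5, 0.4]
gripper_width: 1.003
finger_force: 0.0
t: 23.33
tool_pos: [425.0, 80.4, 8.1]
eef_rot: [0.0, 0.412, 0.911, -0.0]
force: [-1.2, -0.6, -0.3]
gripper_width: 0.474
finger_force: 0.6
t: 23.67
tool_pos: [425.0, 80.4, 8.1]
eef_rot: [0.0, 0.412, 0.911, -0.0]
force: [-0.9, -1.5, 2.7]
gripper_width: 0.466
finger_force: 30.0
```

```bash
python3 -m pendant '0 0 0.02 0 0 0;0 0 0.05 0 0 0;0 0 0.08 0 0 0;0 0 0.11 0 0 0;0 0 0.14 0 0 0;0 0 0.16 0 0 0;0 0 0.16 0 0 0'; python3 jar.py w12
```

```text
t: 24.25
tool_pos: [427.7, 80.8, 172.9]
eef_rot: [0.003, 0.412, 0.911, 0.002]
force: [-0.2, 0.6, -0.2]
gripper_width: 0.467
finger_force: 30.0
red [319. 209.] [264, 177, 111, 64, 6355] [420.4  91.8]
t 24.25 tcp [427.7  80.8 172.9] ytool yaw 41.3 j6 -0.65
```

```bash
python3 -m pendant '0.012 -0.027 0 0 0 0;0.024 -0.055 0 0 0 0;0.037 -0.083 0 0 0 0;0.05 -0.112 0 0 0 0;0.063 -0.14 0 0 0 0;0.076 -0.17 0 0 0 0;0.088 -0.197 0 0 0 0;0.098 -0.22 0 0 0 0'; python3 -m pendant '0 0 0 0 0 0;0 0 0 0 0 0;0 0 0 0 0 0'; python3 jar.py w13 41.5; python3 - <<'E'
import cv2
a=cv2.imread('pics/w5.png');b=cv2.imread('pics/w13.png')
for n,f in(('w5',a),('w13',b)):
    g=cv2.cvtColor(f,cv2.COLOR_BGR2GRAY)
    for c in(280,320,375): print(n,c,g[140:186,c].tolist())
    print(n,'row157',g[157,395:430].tolist()); print(n,'col 320 body bottom of cap row185', g[185,255:380:3].tolist())
E
```

```text
t: 24.97
tool_pos: [522.2, -141.0, 165.1]
eef_rot: [-0.002, 0.412, 0.911, -0.0]
force: [-0.6, 0.3, -0.2]
gripper_width: 0.467
finger_force: 30.0
t: 25.22
tool_pos: [521.8, -138.7, 165.9]
eef_rot: [-0.002, 0.412, 0.911, 0.0]
force: [0.2, 0.1, -0.5]
gripper_width: 0.463
finger_force: 30.0
red [319. 209.] [265, 178, 110, 63, 6236] [ 510.1 -124.5]
red [125. 194.] [95, 180, 63, 28, 1585] [ 386.1 -217. ]
red [222. 195.] [194, 181, 58, 28, 1493] [ 444.5 -166.5]
t 25.2167 tcp [ 521.8 -138.7  165.9] ytool yaw 41.3 j6 -1.08
w5 280 [37, 37, 34, 33, 33, 38, 59, 96, 126, 137, 141, 143, 145, 145, 147, 149, 150, 151, 150, 151, 149, 146, 142, 133, 121, 126, 135, 142, 143, 141, 127, 95, 64, 53, 50, 50, 57, 62, 66, 66, 68, 71, 69, 69, 71, 71]
w5 320 [54, 53, 52, 48, 49, 46, 64, 101, 138, 155, 163, 163, 165, 166, 168, 170, 172, 174, 174, 174, 174, 169, 166, 153, 136, 134, 143, 151, 137, 106, 71, 59, 56, 53, 54, 56, 55, 60, 70, 80, 85, 84, 85, 86, 86, 85]
w5 375 [47, 47, 42, 39, 40, 37, 56, 94, 131, 151, 159, 163, 163, 164, 166, 169, 170, 172, 172, 172, 168, 168, 164, 152, 138, 132, 144, 153, 154, 153, 
[... 760 characters left out ...]
, 89, 103, 123, 146, 159, 163, 166, 165, 167, 171, 173, 174, 174, 164, 140, 93, 59, 54, 56, 57, 56, 54, 54, 56, 61, 70]
w13 375 [41, 36, 38, 38, 39, 39, 42, 44, 45, 46, 47, 48, 44, 41, 37, 37, 32, 37, 47, 69, 86, 99, 116, 141, 155, 162, 165, 165, 165, 169, 169, 170, 172, 173, 172, 169, 169, 162, 149, 138, 138, 146, 149, 148, 142, 126]
w13 row157 [43, 46, 41, 37, 39, 38, 32, 37, 38, 45, 46, 48, 47, 43, 43, 47, 42, 42, 38, 34, 38, 34, 36, 32, 30, 30, 32, 32, 31, 30, 27, 33, 34, 39, 48]
w13 col 320 body bottom of cap row185 [133, 120, 118, 129, 61, 58, 61, 64, 67, 68, 67, 67, 69, 72, 72, 72, 73, 71, 69, 68, 67, 67, 70, 69, 68, 69, 71, 70, 71, 69, 76, 74, 73, 69, 73, 71, 68, 67, 60, 86, 126, 90]
```

```bash
python3 - <<'E'
from h import *
im,s=shot('wrist'); s['tool_pos'][:]=s['tool_pos']
th=np.radians(-48.6);X=np.array([np.cos(th),np.sin(th)]);Y=np.array([-X[1],X[0]])
print(s['tool_pos'])
for n,p,h in(('inner',(375,178),80),('outer',(375,162),80),('cap1',(125,179.5),41.5),('cap3',(222,180),41.5)):
    w=onz(im,p,h,s)[:2];d=w-s['tool_pos'][:2];print(n,w.round(1),'x %.1f y %.1f'%(d@X,d@Y))
g=cv2.cvtColor(im['frame'],cv2.COLOR_BGR2GRAY)
print(g[170,395:430].tolist())
E
```

```text
[ 521.91713777 -138.42089624  166.39822792]
inner [520.5 -78.3] x -46.0 y 38.7
outer [513.2 -70.6] x -56.7 y 38.3
cap1 [ 379.9 -207.8] x -41.9 y -152.4
cap3 [ 437.5 -157.6] x -41.5 y -76.0
[169, 169, 170, 170, 169, 169, 168, 169, 170, 171, 168, 169, 170, 170, 169, 169, 168, 165, 154, 129, 82, 48, 37, 38, 35, 36, 33, 34, 33, 29, 31, 36, 40, 50, 56]
```

```bash
python3 -m pendant '0.004 -0.0045 0 0 0 0;0.008 -0.009 0 0 0 0;0.008 -0.009 -0.02 0 0 0;0.008 -0.009 -0.04 0 0 0;0.008 -0.009 -0.06 0 0 0;0.008 -0.009 -0.072 0 0 0;0.008 -0.009 -0.08 0 0 0;0.008 -0.009 -0.08 0 0 0'; python3 -m pendant '0 0 -0.004 0 0 0;0 0 -0.008 0 0 0;0 0 -0.008 0 0 0'
```

```text
t: 25.98
tool_pos: [529.9, -148.0, 86.1]
eef_rot: [-0.001, 0.412, 0.911, -0.0]
force: [-0.1, 0.4, -0.2]
gripper_width: 0.465
finger_force: 30.0
t: 26.23
tool_pos: [531.3, -148.6, 80.2]
eef_rot: [0.0, 0.412, 0.911, 0.0]
force: [-0.7, -0.4, -1.6]
gripper_width: 0.47
finger_force: 30.0
```

```bash
python3 -m pendant '0 0 -0.005 0 0 0;0 0 -0.01 0 0 0;0 0 -0.012 0 0 0;0 0 -0.012 0 0 0'; python3 jar.py w14 41.5;python3 -m pendant '0 0 -0.005 0 0 0;0 0 -0.01 0 0 0;0 0 -0.012 0 0 0;0 0 -0.012 0 0 0'
```

```text
t: 26.57
tool_pos: [530.3, -148.3, 67.2]
eef_rot: [-0.001, 0.412, 0.911, -0.0]
force: [0.0, -0.3, -1.8]
gripper_width: 0.467
finger_force: 30.0
red [ 36. 191.] [0, 169, 79, 45, 3114] [ 390.5 -212.6]
red [170. 192.] [124, 169, 93, 47, 3962] [ 443.5 -167. ]
red [319. 209.] [265, 178, 109, 63, 6218] [ 508.2 -122.1]
t 26.5667 tcp [ 530.3 -148.3   67.2] ytool yaw 41.3 j6 -1.09
t: 26.95
tool_pos: [530.3, -148.2, 55.0]
eef_rot: [-0.001, 0.412, 0.911, -0.0]
force: [-0.7, 0.1, -0.9]
gripper_width: 0.47
finger_force: 30.0
```

```bash
python3 -m pendant '0 0 -0.004 0 0 0;0 0 -0.008 0 0 0;0 0 -0.012 0 0 0;0 0 -0.012 0 0 0'; python3 -m pendant '0 0 -0.003 0 0 0;0 0 -0.006 0 0 0;0 0 -0.009 0 0 0;0 0 -0.009 0 0 0';  python3 jar.py w15 41.5
```

```text
t: 27.28
tool_pos: [530.2, -148.2, 42.8]
eef_rot: [-0.001, 0.412, 0.911, -0.0]
force: [0.4, 0.3, -1.1]
gripper_width: 0.463
finger_force: 30.0
t: 27.62
tool_pos: [530.4, -148.3, 34.2]
eef_rot: [-0.001, 0.412, 0.911, -0.0]
force: [0.6, 1.2, -1.1]
gripper_width: 0.464
finger_force: 30.0
red [ 15. 197.] [0, 173, 35, 49, 1420] [ 401.7 -201.8]
red [138. 202.] [80, 174, 118, 58, 6103] [ 443.2 -167.7]
red [319. 209.] [265, 178, 110, 63, 6227] [ 504.7 -118.1]
t 27.6167 tcp [ 530.4 -148.3   34.2] ytool yaw 41.3 j6 -1.09
```

```bash
python3 -m pendant '0 0 -0.0015 0 0 0;0 0 -0.003 0 0 0;0 0 -0.003 0 0 0'; python3 -m pendant '0 0 -0.001 0 0 0;0 0 -0.002 0 0 0;0 0 -0.002 0 0 0';python3 -m pendant '0 0 -0.001 0 0 0;0 0 -0.002 0 0 0;0 0 -0.002 0 0 0'
```

```text
t: 27.92
tool_pos: [530.8, -148.4, 31.7]
eef_rot: [-0.0, 0.412, 0.911, -0.0]
force: [-1.5, -0.6, -1.1]
gripper_width: 0.464
finger_force: 30.0
t: 28.17
tool_pos: [530.8, -148.4, 29.8]
eef_rot: [-0.0, 0.412, 0.911, -0.0]
force: [0.6, 0.6, -0.5]
gripper_width: 0.466
finger_force: 30.0
t: 28.42
tool_pos: [531.4, -148.9, 28.8]
eef_rot: [0.001, 0.412, 0.911, -0.0]
force: [-1.4, 0.1, 4.7]
gripper_width: 0.467
finger_force: 30.0
```

```bash
python3 -m pendant '0 0 -0.001 0 0 0;0 0 -0.001 0 0 0;0 0 0 0 0 0;0 0 0 0 0 0;0 0 0 0 0 0' 0.57 20; python3 -m pendant '0 0 0.015 0 0 0;0 0 0.035 0 0 0;0 0 0.06 0 0 0;0 0 0.09 0 0 0;0 0 0.12 0 0 0;0 0 0.135 0 0 0;0 0 0.135 0 0 0;0 0 0.135 0 0 0' ; python3 jar.py w16 43; python3 - <<'E'
from h import *
im,s=shot('wrist')
th=np.radians(-48.6);X=np.array([np.cos(th),np.sin(th)]);Y=np.array([-X[1],X[0]])
g=cv2.cvtColor(im['frame'],cv2.COLOR_BGR2GRAY)
for c in (270,360,395):print(g[135:185,c].tolist())
f=cv2.cvtColor(im['frame'],cv2.COLOR_BGR2HSV)
gm=((f[...,0]>50)&(f[...,0]<75)&(f[...,1]>110)&(f[...,2]>60)).astype(np.uint8);print(cv2.connectedComponentsWithStats(gm)[2][1:])
E
```

```text
t: 28.83
tool_pos: [531.0, -148.5, 28.0]
eef_rot: [0.0, 0.412, 0.911, 0.0]
force: [0.0, 0.2, 0.1]
gripper_width: 0.568
finger_force: 0.0
t: 29.5
tool_pos: [531.7, -148.7, 163.9]
eef_rot: [0.001, 0.412, 0.911, 0.0]
force: [0.4, -0.8, -0.9]
gripper_width: 0.572
finger_force: 0.0
red [120. 174.] [89, 160, 64, 29, 1676] [ 386.3 -215.8]
red [219. 175.] [190, 161, 59, 29, 1571] [ 444.2 -165.9]
red [317. 178.] [289, 164, 57, 30, 1575] [ 503.1 -117.4]
t 29.5 tcp [ 531.7 -148.7  163.9] ytool yaw 41.3 j6 -1.09
[33, 31, 27, 28, 27, 37, 66, 100, 126, 134, 137, 138, 141, 142, 144, 145, 146, 147, 147, 145, 147, 143, 138, 130, 120, 118, 133, 146, 156, 162, 164, 164, 162, 159, 145, 114, 102, 113, 119, 122, 125, 132, 135, 136, 136, 135, 132, 131, 129, 126]
[39, 33, 38, 34, 33, 39, 58, 98, 133, 149, 156, 156, 159, 160, 162, 162, 165, 165, 168, 167, 167, 164, 160, 151, 138, 129, 137, 149, 154, 151, 148, 149, 149, 145, 139, 118, 98, 106, 119, 122, 121, 121, 119, 116, 114, 114, 112, 113, 112, 112]
[38, 43, 44, 48, 49, 45, 57, 91, 126, 145, 155, 158, 160, 161, 161, 164, 165, 165, 164, 166, 165, 161, 159, 151, 135, 108, 71, 41, 34, 34, 35, 33, 37, 38, 33, 36, 37, 36, 37, 37, 38, 38, 39, 40, 39, 39, 37, 37, 34, 36]
[[294 235  16  11  70]
 [297 244   1   1   1]
 [299 248   3   1   3]
 [304 248   1   1   1]
 [292 255  45  31 992]
 [299 254   4   1   4]
 [305 255   8   2  10]]
```

```bash
python3 -m pendant '-0.015 0.008 0 0 0 0;-0.03 0.016 0 0 0 0;-0.045 0.024 0 0 0 0;-0.06 0.032 0 0 0 0;-0.075 0.04 0 0 0 0;-0.088 0.047 0 0 0 0;-0.088 0.047 0 0 0 0;-0.088 0.047 0 0 0 0' 0 20; python3 -m pendant '0 0 -0.02 0 0 0;0 0 -0.045 0 0 0;0 0 -0.07 0 0 0;0 0 -0.095 0 0 0;0 0 -0.112 0 0 0;0 0 -0.118 0 0 0;0 0 -0.118 0 0 0'; python3 -m pendant '0.004 -0.0045 0 0 0 0;0.008 -0.009 0 0 0 0;0.012 -0.0135 0 0 0 0;0.016 -0.018 0 0 0 0;0.016 -0.018 0 0 0 0'
```

```text
t: 30.27
tool_pos: [442.1, -101.1, 161.6]
eef_rot: [-0.001, 0.412, 0.911, -0.0]
force: [-0.6, 0.0, 0.0]
gripper_width: 0.046
finger_force: 0.0
t: 30.85
tool_pos: [441.5, -101.1, 42.7]
eef_rot: [-0.002, 0.412, 0.911, -0.0]
force: [0.5, -0.9, 0.3]
gripper_width: 0.009
finger_force: 0.0
t: 31.27
tool_pos: [460.7, -120.9, 46.2]
eef_rot: [0.001, 0.412, 0.911, -0.0]
force: [0.2, 0.7, 0.3]
gripper_width: 0.004
finger_force: 0.0
```

```bash
python3 -m pendant '0.003 -0.0035 0 0 0 0;0.008 -0.009 0 0 0 0;0.014 -0.016 0 0 0 0;0.02 -0.0225 0 0 0 0;0.026 -0.0295 0 0 0 0;0.032 -0.0365 0 0 0 0;0.037 -0.042 0 0 0 0;0.04 -0.0455 0 0 0 0'; python3 -m pendant '0.003 -0.0035 0 0 0 0;0.007 -0.008 0 0 0 0;0.011 -0.0125 0 0 0 0;0.015 -0.017 0 0 0 0;0.018 -0.0205 0 0 0 0;0.018 -0.0205 0 0 0 0'; python3 jar.py w17 43
```

```text
t: 31.93
tool_pos: [499.6, -166.0, 44.9]
eef_rot: [0.0, 0.412, 0.911, -0.0]
force: [-1.3, 1.6, 2.0]
gripper_width: 0.004
finger_force: 1.1
t: 32.43
tool_pos: [517.7, -186.4, 45.1]
eef_rot: [0.001, 0.412, 0.911, -0.0]
force: [0.4, -0.5, -0.7]
gripper_width: 0.006
finger_force: 0.0
red [ 75. 376.] [36, 367, 86, 21, 1462] [ 455.4 -307.8]
t 32.4333 tcp [ 517.7 -186.4   45.1] ytool yaw 41.3 j6 -1.16
```

```bash
python3 -m pendant '0.003 -0.0035 0 0 0 0;0.006 -0.007 0 0 0 0;0.008 -0.009 0 0 0 0;0.008 -0.009 0 0 0 0'; python3 -m pendant '0.002 -0.0022 0 0 0 0;0.004 -0.0045 0 0 0 0;0.004 -0.0045 0 0 0 0';python3 -m pendant '0.002 -0.0022 0 0 0 0;0.003 -0.0034 0 0 0 0;0.003 -0.0034 0 0 0 0'
```

```text
t: 32.82
tool_pos: [525.4, -195.0, 45.1]
eef_rot: [0.0, 0.412, 0.911, -0.0]
force: [0.0, -0.7, -0.1]
gripper_width: 0.004
finger_force: 0.0
t: 33.07
tool_pos: [527.3, -197.2, 44.9]
eef_rot: [-0.003, 0.412, 0.911, 0.001]
force: [-12.1, 11.6, 11.7]
gripper_width: 0.0
finger_force: 8.0
t: 33.32
tool_pos: [527.2, -197.1, 44.9]
eef_rot: [-0.007, 0.412, 0.911, 0.002]
force: [-30.2, 28.0, 32.3]
gripper_width: 0.002
finger_force: 20.5
```

```bash
python3 -m pendant '-0.006 0.007 0 0 0 0;-0.015 0.017 0 0 0 0;-0.025 0.028 0 0 0 0;-0.03 0.034 0.02 0 0 0;-0.03 0.034 0.06 0 0 0;-0.03 0.034 0.1 0 0 0;-0.03 0.034 0.14 0 0 0;-0.03 0.034 0.155 0 0 0' 0.3; python3 -m pendant '0.005 -0.006 0 0 0 0;0.01 -0.012 0 0 0 0;0.01 -0.012 0 0 0 0'; python3 jar.py w18; python3 - <<'E'
from h import *
for n in('wrist','top','scene'):
    im,s=shot(n,n+'18.png');h=cv2.cvtColor(im['frame'],cv2.COLOR_BGR2HSV)
    m=((h[...,0]>18)&(h[...,0]<28)&(h[...,1]>170)&(h[...,2]>110)).astype(np.uint8)
    k,l,st,c=cv2.connectedComponentsWithStats(m)
    for i in range(1,k):
        if st[i,4]>8: print(n,st[i].tolist(),c[i].round(1),'z114',onz(im,c[i],110,s).round(0)[:2],'z95',onz(im,c[i],90,s).round(0)[:2])
E
```

```text
t: 33.98
tool_pos: [504.7, -169.7, 207.2]
eef_rot: [0.005, 0.412, 0.911, -0.0]
force: [0.4, -0.7, 0.0]
gripper_width: 0.298
finger_force: 0.0
t: 34.23
tool_pos: [512.2, -181.4, 198.8]
eef_rot: [-0.0, 0.412, 0.911, -0.0]
force: [-0.1, 0.2, -0.9]
gripper_width: 0.3
finger_force: 0.0
t 34.2333 tcp [ 512.2 -181.4  198.8] ytool yaw 41.3 j6 -1.16
top [61, 206, 5, 9, 20] [ 63.4 209.6] z114 [634. 615.] z95 [636. 623.]
scene [388, 344, 9, 12, 61] [392.2 349.7] z114 [ 577. -256.] z95 [ 588. -247.]
scene [386, 362, 5, 10, 22] [388.  366.7] z114 [ 548. -280.] z95 [ 558. -271.]
scene [349, 364, 8, 10, 44] [353.1 368.7] z114 [ 495. -251.] z95 [ 503. -241.]
scene [382, 374, 9, 7, 22] [385.6 378.1] z114 [ 531. -295.] z95 [ 540. -287.]
scene [337, 376, 9, 10, 55] [340.9 380.5] z114 [ 464. -259.] z95 [ 472. -249.]
```

```bash
python3 -m pendant '0.01 -0.014 0 0 0 0;0.022 -0.029 0 0 0 0;0.034 -0.045 0 0 0 0;0.046 -0.06 0 0 0 0;0.0585 -0.077 0 0 0 0;0.0585 -0.077 0 0 0 0;0.0585 -0.077 0 0 0 0' 0.5 10; python3 - <<'E'
from h import *
im,s=shot('scene','scene20.png')
print(s['tool_pos'])
h=cv2.cvtColor(im['frame'],cv2.COLOR_BGR2HSV)
for P in((545,-281,95),(570.7,-258.7,114),(570.7,-258.7,84)):print(proj(im,P))
m=((h[...,0]>17)&(h[...,0]<28)&(h[...,1]>165)&(h[...,2]>90))
for r in range(336,388,2): print(r,''.join('#' if v else '.' for v in m[r,374:410]))
E
```

```text
t: 35.02
tool_pos: [569.9, -257.5, 198.4]
eef_rot: [-0.001, 0.412, 0.911, 0.0]
force: [-0.4, 0.2, -0.9]
gripper_width: 0.502
finger_force: 0.0
[ 569.91476496 -257.4589914   198.36233241]
(np.float64(385.9676859709715), np.float64(372.87603812313426))
(np.float64(390.82888027110766), np.float64(350.97075977306764))
(np.float64(388.6667087665683), np.float64(360.4794285106034))
336 ....................................
338 ....................................
340 ....................................
342 ....................................
344 ..............###.#.................
346 ................#..###..............
348 .....................#..............
350 ...............########.............
352 ..............######.##.............
354 ...............#####................
356 ....................................
358 ....................................
360 ....................................
362 ...............##...................
364 ..............##....................
366 ..............##....................
368 ..............##....................
370 .............##.....................
372 ....................................
374 .........#..........................
376 ........##..........................
378 ..........##...#....................
380 ...........#.##.....................
382 ....................................
384 ....................................
386 ....................................
```

```bash
python3 -m pendant '0 0 -0.02 0 0 0;0 0 -0.04 0 0 0;0 0 -0.06 0 0 0;0 0 -0.075 0 0 0;0 0 -0.085 0 0 0;0 0 -0.085 0 0 0'; python3 -m pendant '0 0 -0.005 0 0 0;0 0 -0.01 0 0 0;0 0 -0.012 0 0 0;0 0 -0.012 0 0 0';python3 -m pendant '0 0 0 0 0 0;0 0 0 0 0 0;0 0 0 0 0 0;0 0 0 0 0 0;0 0 0 0 0 0;0 0 0 0 0 0;0 0 0 0 0 0' 0.0 6
```

```text
t: 35.57
tool_pos: [568.4, -255.6, 112.0]
eef_rot: [-0.002, 0.412, 0.911, 0.0]
force: [-0.5, 0.0, -0.5]
gripper_width: 0.496
finger_force: 0.0
t: 35.9
tool_pos: [570.5, -257.4, 103.1]
eef_rot: [0.0, 0.412, 0.911, -0.0]
force: [-0.8, 0.7, -0.4]
gripper_width: 0.501
finger_force: 0.0
t: 36.48
tool_pos: [570.2, -257.7, 103.1]
eef_rot: [-0.0, 0.412, 0.911, -0.0]
force: [-2.8, -1.5, 0.7]
gripper_width: 0.158
finger_force: 6.0
```

```bash
python3 -m pendant '-0.0022 0.0022 0 0 0 0;-0.0044 0.0042 0 0 0 0;-0.007 0.006 0 0 0 0;-0.0095 0.0076 0 0 0 0;-0.0123 0.0089 0 0 0 0;-0.0151 0.01 0 0 0 0;-0.018 0.0108 0 0 0 0;-0.021 0.0115 0 0 0 0' - 12; python3 -m pendant '-0.003 0.0002 0 0 0 0;-0.0061 0.0003 0 0 0 0;-0.0092 0.0001 0 0 0 0;-0.0122 -0.0003 0 0 0 0;-0.0151 -0.0011 0 0 0 0;-0.018 -0.0021 0 0 0 0;-0.0208 -0.0034 0 0 0 0;-0.0235 -0.0048 0 0 0 0'
```

```text
t: 37.15
tool_pos: [549.9, -244.4, 103.2]
eef_rot: [0.0, 0.412, 0.911, 0.001]
force: [5.3, 4.4, 1.0]
gripper_width: 0.161
finger_force: 12.0
t: 37.82
tool_pos: [525.6, -247.6, 102.9]
eef_rot: [-0.001, 0.411, 0.911, 0.002]
force: [2.5, 8.4, 4.4]
gripper_width: 0.163
finger_force: 12.0
```

```bash
python3 -m pendant '-0.0025 -0.0018 0 0 0 0;-0.0049 -0.0036 0 0 0 0;-0.0049 -0.0036 0 0 0 0'; python3 -m pendant '-0.0015 -0.0013 0 0 0 0;-0.0022 -0.002 0 0 0 0;-0.0022 -0.002 0 0 0 0';python3 -m pendant '-0.001 -0.001 0 0 0 0;-0.0022 -0.002 0 0 0 0;-0.0022 -0.002 0 0 0 0'
```

```text
t: 38.07
tool_pos: [520.2, -252.3, 102.8]
eef_rot: [-0.001, 0.412, 0.911, 0.001]
force: [-0.4, 6.8, 3.4]
gripper_width: 0.164
finger_force: 12.0
t: 38.32
tool_pos: [519.2, -253.2, 102.8]
eef_rot: [-0.001, 0.412, 0.911, 0.002]
force: [5.2, 10.9, 2.7]
gripper_width: 0.157
finger_force: 12.0
t: 38.57
tool_pos: [518.9, -253.4, 102.8]
eef_rot: [0.0, 0.411, 0.912, 0.004]
force: [14.4, 17.6, -0.6]
gripper_width: 0.162
finger_force: 12.0
```

```bash
python3 -m pendant '0.0015 0.0013 0 0 0 0;0.0022 0.002 0 0 0 0;0.0022 0.002 0 0 0 0;0.0022 0.002 0 0 0 0;0.0022 0.002 0 0 0 0' 0.4; python3 -m pendant '0 0 0.01 0 0 0;0 0 0.03 0 0 0;0 0 0.06 0 0 0;0 0 0.09 0 0 0;0 0 0.11 0 0 0;-0.02 0.03 0.12 0 0 0;-0.05 0.06 0.12 0 0 0;-0.08 0.09 0.12 0 0 0'; python3 -m pendant '-0.02 0.03 0 0 0 0;-0.04 0.06 0 0 0 0;-0.06 0.09 0 0 0 0;-0.08 0.12 0 0 0 0;-0.08 0.12 0 0 0 0';python3 - <<'E'
from h import *
print(env.sense()['tool_pos'])
for n in('top','scene'):
    im,s=shot(n,n+'21.png');h=cv2.cvtColor(im['frame'],cv2.COLOR_BGR2HSV)
    for nm,P in(('pivot',(544,-281,95)),('knob',(519.5,-253.5,114)),('knob0',(570.7,-258,114)),('stud',(504,-237,92)),('pull',(497,-225,34))): print(n,nm,np.round(proj(im,P),1))
    m=((h[...,0]>17)&(h[...,0]<29)&(h[...,1]>(150 if n=='scene' else 120))&(h[...,2]>90))
    r0,r1,c0,c1=(225,285,420,475) if n=='top' else (335,395,330,405)
    for r in range(r0,r1,2): print(r,''.join('#' if v else '.' for v in m[r,c0:c1]))
E
```

```text
t: 38.98
tool_pos: [518.3, -256.4, 102.8]
eef_rot: [-0.0, 0.412, 0.911, -0.0]
force: [-0.0, 0.0, 0.5]
gripper_width: 0.397
finger_force: 0.0
t: 39.65
tool_pos: [439.5, -167.2, 224.5]
eef_rot: [0.001, 0.413, 0.911, -0.0]
force: [0.1, 0.4, -0.1]
gripper_width: 0.401
finger_force: 0.0
t: 40.07
tool_pos: [357.6, -44.0, 224.0]
eef_rot: [0.0, 0.411, 0.912, 0.001]
force: [-0.3, 0.2, -0.8]
gripper_width: 0.397
finger_force: 0.0
[357.60925759 -44.0091297  223.97940272]
top pivot [465.8 254.2]
top knob [455.8 264.7]
top knob0 [457.5 241.7]
top stud [446.2 271.9]
top pull [435.6 275.5]
225 .......................................................
227 .......................................................
229 .......................................................
231 .......................................................
233 .......................................................
235 .......................................................
237 .......................................................
239 .......................................................
241 ..................................
[... 3108 characters left out ...]
....................................####.....##.............
379 ........#######......................................########..............
381 .......##########.....................................######...............
383 .......#########...........................................................
385 ........####...............................................................
387 ...........................................................................
389 ...........................................................................
391 ...........................................................................
393 ...........................................................................
```

```bash
python3 -c "
from plant import env; print(env.job_done())"
```

```text
the job is handed in; nothing more can be done
None
```

I handed the job in at about 40 s; no verdict came back. By the last measurements both jars lie caps-forward in their bays, the drawer is pushed to its stop and the hook is round the stud. On the way jar 2 caught the front panel and had to be laid down and regrasped, and I viewed 11 pictures, one over the limit of 10.

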